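Lay out the auger gearbox parts around the spring clip

ROBOT

A 6-joint arm with a two-finger parallel gripper is mounted at the origin on the work surface. World frame = base frame: x ahead of the robot, y to its left, z up, the work surface at z = 0. Lengths are in m, angles in rad, forces in N, time in s.
With the tool pointing down it reaches from about 0.425 to 0.95 m from the base axis. Payload 3.5 kg.
Tool frame: the origin (TCP) lies between the finger pads, 19 mm behind the fingertips; this is the grasp point; x points along the fingers, y is the direction in which the jaws open and shut, and the axes are right-handed (so a half turn about x gives the same grasp; the last joint's range is limited). The gripper opens to 85 mm and grips with 20 to 120 N. Pads are 22 mm wide; open, the fingers measure 114 mm over their backs; the gripper's body (76 mm by 85 mm) begins 54 mm behind the grasp point. The pads swing forward as they close: fully open they stand 13 mm farther back than shut.
Start: joints at [-0.15, 0.286, 1.577, -0, 1.279, -0.15], TCP at [0.675, 0, 0.25] pointing down, gripper open.
Joint ranges: [-2.77, 2.77], [-0.9, 2.22], [0.21, 2.48], [-1.53, 4.67], [0.24, 2.81], [-2.84, 2.84]. Speed limits (rad/s): [2.79, 2.79, 3.14, 3.14, 3.14, 3.14].

INTERFACE

Orientations are given as a unit quaternion [x, y, z, w].
In Python, from plant import readout, read_camera, sign_off gives the robot as it stands.
- The arm moves only by the tool drive_tool, never from a script. Its argument "steps" is a list of rows, each a list of 5 numbers: the shift along the tool's x, y, z in cm, then the turn about the tool's x in degrees, then the opening, from 0 (shut) to 1 (fully open). A call has 1 to 10 rows; each row shifts and turns the commanded pose from where the row before left it, along the tool's axes as they then stand; what a row does not reach is not made up. A row lasts 1/10 s, in which the tool goes at most 50 mm and 8.59 degrees, less where a joint would pass 70% of its speed; a pose out of reach is approached as far as the arm can. A call is refused whole if a number of a shift passes 5 or a number of a turn 8.59, either way. A call with a gripper value outside its range is refused whole. The fingers move at their own pace and stop on an object; "force" is the grip in N (left out, the last holds). Time passes only in rows, so rows that do not move let the fingers close. It gives the time, the measured TCP pose, the force and the opening at its end, in the units of the state.
- readout.get_state(): the state, without advancing time (a new reading comes with each control period).
- read_camera(name): name is "scene" or "side" or "wrist"; returns a dict with "frame" (480x640x3 uint8, red, green, blue), "vertical_fov" (degrees; the focal length in pixels is half the picture's height over the tangent of half this angle, whatever the lens; pixels are square), "cx", "cy" (the principal point, pixels), "eye" and "orientation" of the camera in the world. Camera axes: x right, y up, looking along -z (the intrinsics and any distortion apply to the point x, -y, -z); pixel columns grow to the right and rows downward; lengths in m; the calibration is good to about 2 mm. The wrist camera is an equidistant fisheye: a pixel r from the principal point sees the ray r / f radians off the axis. A picture is of the moment at which its call begins. There is no depth.
- sign_off(): hands the job in, once; it reports no verdict.
The state is a dict: "time": time; "qpos": joint angles; "dq": joint speeds; "joint_efforts": joint torques, N m; "eef_pos": TCP position; "tcp_rot": TCP orientation; "contact_force": force on the tool from outside, world axes, zero at the start; "wrist_torque": the same for the moment, N m; "opening": opening from 0.0 (shut) to 1.0 (fully open).
Only numpy, scipy, OpenCV 4.12 (cv2) and the standard library are available. Lean on these libraries where they do the work, as an engineer would, in place of code of your own. Each camera call takes 0.05 s, during which the arm holds its last target. There are 200 camera calls.

TASK

Lay the stripped gearbox parts out on the black rubber mat ready for reassembly: the gear flat and centred on top of the round stand, the bearing centred on top of the gear, and the brass bushing upright, flange down, on the mat midway between the stand and the spring clip. Press the spindle foot-down into the spring clip until its foot rests on the clip's base, keep hold of it until the sprung jaws have closed above its foot, then let go. Leave the small red can where it stands.

Things in the scene. Friction and masses are not known exactly. Their poses are not given: they have to be found in the camera images.
- gear: Loose steel spur gear lying flat, outer diameter 55 mm (grips at about 54 mm), 22 mm thick, flat on both faces with a dark bore mark of 18 mm; about 0.25 kg. Origin: centre of its underside, z up.
- bearing: Loose plain steel bearing ring lying flat, outer diameter 46 mm, bore 22 mm, 16 mm high; about 0.11 kg. Origin: centre of its underside, z up.
- bushing: Loose flanged brass bushing standing upright, 45 mm high: flange at the bottom 48 mm in diameter and 8 mm thick, sleeve above it 34 mm in diameter; about 0.2 kg. Origin: centre of its underside, z up.
- spindle: Loose dark steel spindle standing upright, 110 mm tall: round foot 26 mm in diameter and 14 mm high, tapering by 20 mm height to a stem 18 mm in diameter that runs to the top; about 0.22 kg. Origin: centre of the foot's underside, z up along the stem. Grip the stem at least 75 mm above the foot's underside (TCP height) so that the fingertips stay above the clip's jaws.
- mat: Fixed black rubber mat, 100 mm (its x) by 330 mm (its y), 4 mm thick, on the bench. The stand and the spring clip are fixed on it, each 115 mm from its centre along its y axis, one at either end (which end varies). A thin grey ring of 60 mm diameter is painted at its centre, midway between them. Origin: centre of its underside, 4 mm below its upper face.
- stand: Fixed round wooden stand on the mat, 68 mm in diameter, 20 mm high, flat top, its underside at the mat's upper face. Origin: centre of its underside.
- clip: Fixed grey spring clip on the mat: base plate 66 by 80 mm, 6 mm thick, two uprights 50 mm high, and between them two sprung steel jaws sliding along its y. Origin: centre of the base plate's underside (on the mat's upper face), straight below the middle of the jaws. Pushing the spindle down through them takes roughly 10 to 20 N, until its foot stands on the base plate, 6 mm above the origin.
- jaw_a (a joint): Travel (m) of the clip's jaw on its +y side: 0 empty and shut, about 0.005 while the spindle's foot passes, about 0.001 closed on the stem. Jaws are 36 mm long along the clip's x; parallel part 30 to 40 mm above the clip's origin, 16 mm apart when empty, then flaring to a mouth 34 mm wide at 58 mm. They close once the foot is below them.
- jaw_b (a joint): The same for the jaw on the clip's -y side.
- can: Small loose red can with a yellow band, 52 mm in diameter, 90 mm high, standing among the parts; not to be moved. Origin: centre of its underside.
Mind the look-alikes: they are no part of the job. Leave any blue, orange or turquoise look-alike of the stand alone.

How it is judged:
By the outcome, as a careful person would: the job done as asked, in the order asked, and still so for the second after the job is handed in, with the robot touching nothing.
It also fails if it takes over 120 s, if anything falls off the work surface, if the arm or the gripper's body presses on something with over 40 N, if the wrist force passes 120 N, or if a joint passes its speed limit or range.

## Working session

There is one attempt and no reset: what is moved stays moved. The work goes in short steps, Python scripts to look and compute and a tool call to move; the robot and the scene stay as the last step left them, time stands still between calls to the robot, and variables do not carry over. Pictures are saved under pics/ and viewed, about 12 in all and at most 16, crops included, and the job is handed in when it is done.

Besides the shell and the picture viewer there is one more tool, called after "Emit:" as name(argument=value, ...), one argument or row to a line, values as JSON. drive_tool: Moves the arm, as the interface text tells. Its arguments: {"type":"object","properties":{"steps":{"type":"array","items":{"type":"array","items":{"type":"number"}}},"force":{"type":"number"}},"required":["steps"]}

```bash
mkdir -p pics
cat > h.py <<'E'
import numpy as np, cv2
from scipy.spatial.transform import Rotation as R
from plant import readout, read_camera, sign_off
def shot(name,fn=None):
    c=read_camera(name)
    if fn: cv2.imwrite('pics/'+fn+'.png',c['frame'][:,:,::-1])
    return c
def ray(c,u,v,fish=False):
    f=240/np.tan(np.radians(c['vertical_fov'])/2)
    x,y=u-c['cx'],v-c['cy']
    if fish:
        r=np.hypot(x,y)+1e-9; t=r/f; d=np.array([x/r*np.sin(t),-y/r*np.sin(t),-np.cos(t)])
    else: d=np.array([x/f,-y/f,-1])
    return np.array(c['eye']),R.from_quat(c['orientation']).apply(d)
def onz(c,u,v,z,fish=False):
    e,d=ray(c,u,v,fish); return e+d*(z-e[2])/d[2]
def pix(c,p,fish=False):
    f=240/np.tan(np.radians(c['vertical_fov'])/2)
    q=R.from_quat(c['orientation']).inv().apply(np.array(p)-c['eye'])
    x,y,z=q[0],-q[1],-q[2]
    if fish:
        r=np.hypot(x,y)+1e-12; t=np.arctan2(r,z); return c['cx']+f*t*x/r,c['cy']+f*t*y/r
    return c['cx']+f*x/z,c['cy']+f*y/z
E
python3 - <<'E'
from h import *
for n in ['scene','side','wrist']:
    c=shot(n,n+'0'); print(n,{k:np.round(v,4) for k,v in c.items() if k!='frame'})
print(readout.get_state())
E
```

```text
scene {'vertical_fov': np.float64(44.5313), 'cx': np.float64(318.4595), 'cy': np.float64(246.5863), 'eye': array([ 1.0143, -0.5348,  0.7501]), 'orientation': array([0.3481, 0.1238, 0.2997, 0.8796])}
side {'vertical_fov': np.float64(51.3581), 'cx': np.float64(317.2272), 'cy': np.float64(232.9387), 'eye': array([0.1178, 0.4849, 0.5328]), 'orientation': array([-0.1673,  0.4168,  0.825 , -0.3432])}
wrist {'vertical_fov': np.float64(65.7065), 'cx': np.float64(321.1514), 'cy': np.float64(241.173), 'eye': array([0.6743, 0.0838, 0.3729]), 'orientation': array([-1.657e-01,  6.000e-04, -4.000e-04,  9.862e-01])}
{'time': 0.15, 'qpos': array([-1.50014892e-01,  2.87037512e-01,  1.57782800e+00, -2.80054895e-05,
        1.27862398e+00, -1.49993655e-01]), 'dq': array([-0.00132704, -0.00187192, -0.00584054,  0.00093866, -0.00047253,
        0.00051951]), 'joint_efforts': array([ 7.91554030e-04, -4.06602967e+01, -2.93140125e+01, -8.94972595e-05,
        3.96185191e-03, -2.97825103e-06]), 'eef_pos': array([6.74522749e-01, 8.54229523e-05, 2.48921555e-01]), 'tcp_rot': array([ 0.49959741,  0.50053061, -0.50040871,  0.49946236]), 'contact_force': array([0.77042075, 0.95904922, 0.1845228 ]), 'wrist_torque': array([-0.00682596,  0.00505856, -0.03237078]), 'opening': 1.0026983811888415}
```

View pics/scene0.png

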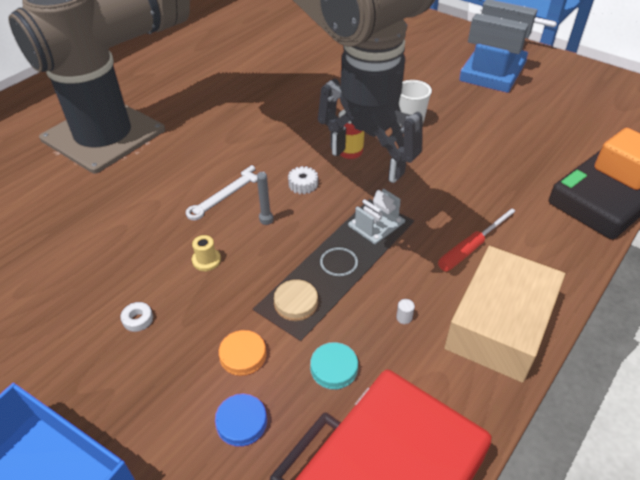

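View pics/side0.png

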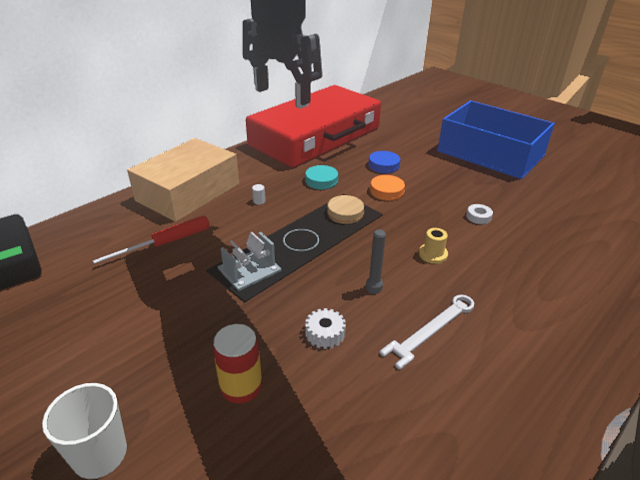

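View pics/wrist0.png

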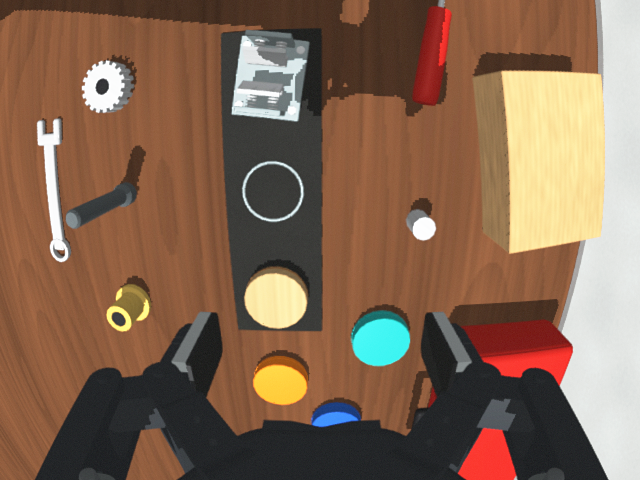

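Scene: gear (303,180), spindle foot (265,218), bushing (205,255), bearing (137,316), stand (296,300; the wooden disc on the mat, lookalikes orange, turquoise and blue are off it), ring (339,262), clip (377,216), can (351,140). Side: gear (325,325), spindle (375,260), bushing (435,245), bearing (480,213), stand (346,207), clip (250,262), can (238,362). The wrist view shows all but the bearing and can.

```bash
cat > loc.py <<'E'
from h import *
def blob(c,mask,u,v,rad):
    m=np.zeros(mask.shape,np.uint8); cv2.circle(m,(int(u),int(v)),rad,255,-1)
    m&=mask
    m=cv2.morphologyEx(m,cv2.MORPH_OPEN,np.ones((2,2),np.uint8))
    cs,_=cv2.findContours(m,cv2.RETR_EXTERNAL,cv2.CHAIN_APPROX_NONE)
    k=max(cs,key=cv2.contourArea); return k
def rim(c,k,z,fish):
    P=np.array([onz(c,u,v,z,fish)[:2] for u,v in k[:,0]],np.float32)
    (x,y),r=cv2.minEnclosingCircle(P); e=cv2.fitEllipse(P) if len(P)>5 else None
    return np.round([x,y,2*r],4), np.round(e[0]+e[1],4)
E
python3 - <<'E'
from loc import *
im={n:cv2.imread(f'pics/{n}0.png') for n in ['scene','side','wrist']}
C={n:shot(n) for n in im}
def hsv(n): return cv2.cvtColor(im[n],cv2.COLOR_BGR2HSV)
def dark(n,t=60): return ((im[n].max(2)<t)*255).astype(np.uint8)
def grey(n): h=hsv(n); return (((h[...,1]<50)&(h[...,2]>100))*255).astype(np.uint8)
def wood(n): h=hsv(n); return (((h[...,2]>130)&(h[...,1]>50))*255).astype(np.uint8)
def yel(n): h=hsv(n); return (((h[...,0]>20)&(h[...,0]<35)&(h[...,1]>90)&(h[...,2]>60))*255).astype(np.uint8)
jobs=[('wrist','gearbore',dark('wrist'),103,86,13,.022),('side','gearbore',dark('side'),325,322,9,.022),
('wrist','stand',wood('wrist'),276,297,40,.024),('scene','stand',wood('scene'),296,298,30,.024),('side','stand',wood('side'),346,206,25,.024),
('wrist','ring',grey('wrist'),273,191,36,.004),('scene','ring',grey('scene'),339,262,22,.004),('side','ring',grey('side'),301,240,22,.004),
('scene','bearing',grey('scene'),137,315,22,.016),('side','bearing',grey('side'),480,213,18,.016),
('wrist','bushbore',dark('wrist'),119,318,10,.045),('scene','bushbore',dark('scene'),203,243,9,.045),('side','bushbore',dark('side'),437,234,8,.045),
('wrist','gearout',grey('wrist'),107,86,32,.022),('scene','gearout',grey('scene'),303,180,20,.022)]
for n,t,m,u,v,r,z in jobs:
    try:
        k=blob(C[n],m,u,v,r); print(n,t,*rim(C[n],k,z,n=='wrist'))
    except Exception as e: print(n,t,e)
for n,t,u,v,z in [('wrist','spinTop',72,219,.11),('scene','spinTop',263,176,.11),('side','spinTop',378,234,.11),('wrist','spinfoot',127,192,.012),('scene','spinfoot',266,218,.007),('side','spinfoot',374,286,.007),
 ('scene','can top',351,118,.09),('side','cantop',236,341,.09),('wrist','clipc',272,78,.03)]:
    print(n,t,np.round(onz(C[n],u,v,z,n=='wrist'),4))
for n,pts in [('wrist',[(237,330),(322,330),(322,29),(222,32)]),('scene',[(300,341),(254,309)]),('side',[(245,300),(382,212)])]:
    print(n,'mat',[list(np.round(onz(C[n],u,v,.004,n=='wrist')[:2],4)) for u,v in pts])
E
```

```text
wrist gearbore [0.448  0.1315 0.0147] [0.4481 0.1315 0.0136 0.0138]
side gearbore [0.4432 0.1339 0.0153] [0.4431 0.1338 0.0135 0.0145]
wrist stand [ 0.626  -0.1064  0.0694] [ 0.6258 -0.1063  0.0673  0.0677]
scene stand [ 0.6311 -0.1093  0.0819] [ 0.6308 -0.1091  0.0685  0.0812]
side stand [ 0.6133 -0.1033  0.0807] [ 0.6176 -0.1026  0.0653  0.0723]
wrist ring [0.6256 0.0085 0.0643] [0.6255 0.0084 0.0629 0.0631]
scene ring [0.627  0.0107 0.0674] [0.6273 0.0108 0.0646 0.0653]
side ring [ 0.5995 -0.0045  0.032 ] [ 0.5994 -0.0046  0.0079  0.0299]
scene bearing [ 0.4522 -0.2804  0.059 ] [ 0.4522 -0.2807  0.0475  0.0579]
side bearing [ 0.4364 -0.2674  0.0656] [ 0.4359 -0.2678  0.0451  0.0651]
wrist bushbore max() iterable argument is empty
scene bushbore max() iterable argument is empty
side bushbore [ 0.4367 -0.1215  0.0157] [ 0.4368 -0.122   0.0133  0.0152]
wrist gearout [0.4538 0.1309 0.0668] [0.4534 0.1303 0.0552 0.0634]
scene gearout [0.458  0.1254 0.0808] [0.4575 0.1247 0.0584 0.0802]
wrist spinTop [0.4582 0.0132 0.11  ]
scene spinTop [0.4631 0.012  0.11  ]
side spinTop [0.4541 0.0191 0.11  ]
wrist spinfoot [0.4634 0.0155 0.012 ]
scene spinfoot [0.4581 0.0138 0.007 ]
side spinfoot [0.4547 0.0147 0.007 ]
scene can top [0.466  0.2649 0.09  ]
side cantop [0.4534 0.274  0.09  ]
wrist clipc [0.63   0.1212 0.03  ]
wrist mat [[np.float64(0.5737), np.float64(-0.1562)], [np.float64(0.6752), np.float64(-0.1541)], [np.float64(0.6753), np.float64(0.1733)], [np.float64(0.5763), np.float64(0.1753)]]
scene mat [[np.float64(0.6755), np.float64(-0.1554)], [np.float64(0.579), np.float64(-0.1528)]]
side mat [[np.float64(0.5728), np.float64(0.1742)], [np.float64(0.5773), np.float64(-0.1571)]]
```

Run:
```python
import cv2,numpy as np
w=cv2.imread('pics/wrist0.png');s=cv2.imread('pics/scene0.png');d=cv2.imread('pics/side0.png')
a=cv2.resize(w[20:130,60:330],(800,326),interpolation=2)
b=cv2.resize(s[160:250,330:430],(266,240),interpolation=2);c=cv2.resize(d[200:300,200:320],(288,240),interpolation=2)
e=cv2.resize(s[265:345,240:340],(246,240),interpolation=2)
cv2.imwrite('pics/crop1.png',np.vstack([a,np.hstack([b,c,e])]))
```

```text
(no output)
```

View pics/crop1.png

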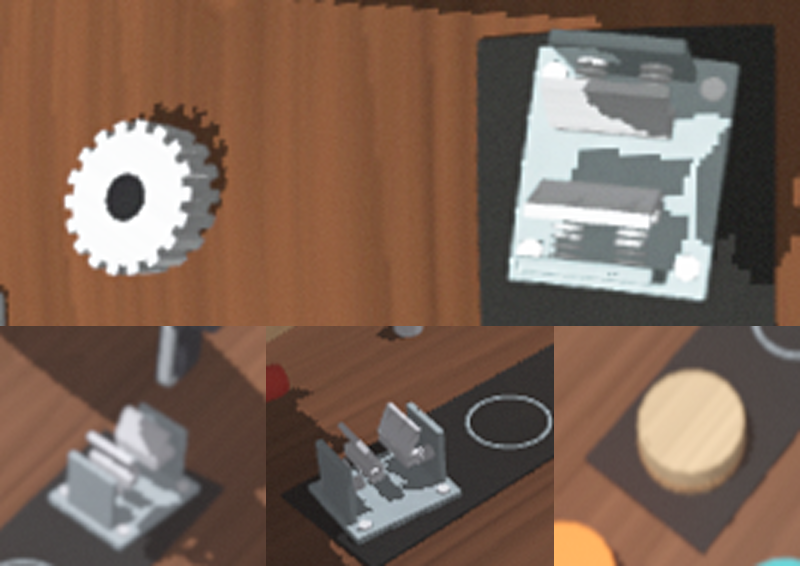

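The crop confirms that the plain wooden disc on the mat is the stand, that the gear is the toothed part, and that the clip is slightly turned. Estimates: gear (.447,.132), bearing (.443,-.274), bushing (.437,-.122), spindle (.459,.014), stand (.626,-.1065), ring (.626,.009). The mat is aligned with y to well under 1°. In tool rows, [x,y,z] means down, +X and -Y. I'm moving above the gear.

Emit:
drive_tool(
  steps=[
    [1.5,-2.85,-1.65,0,1],
    [1.5,-2.85,-1.65,0,1],
    [1.5,-2.85,-1.65,0,1],
    [1.5,-2.85,-1.65,0,1],
    [1.5,-2.85,-1.65,0,1],
    [1.5,-2.85,-1.65,0,1],
    [1.5,-2.85,-1.65,0,1],
    [1.5,-2.85,-1.65,0,1],
    [0,0,0,0,1],
    [0,0,0,0,1],
  ],
  force=40,
)

```text
time: 1.3
eef_pos: [0.4468, 0.1323, 0.1301]
tcp_rot: [0.5, 0.5, -0.5, 0.5]
contact_force: [0.9, 0.2, 0.5]
opening: 1.001
```

Run:
```python
from loc import *
c=shot('wrist','w1'); s=readout.get_state(); print(s['eef_pos'],s['opening'],s['contact_force'])
im=c['frame']
for z,t in [(.022,(.447,.1325,.022))]:
    u,v=pix(c,t,True); print(u,v)
    m=((im.max(2)<70)*255).astype(np.uint8)
    print(*rim(c,blob(c,m,u,v,45),.022,True))
```

```text
[0.44810591 0.13198832 0.13093976] 1.0005179268475006 [ 0.30637178 -0.00868959  0.02709652]
321.70479877268843 245.57575567508937Traceback (most recent call last):
  File "<stdin>", line 7, in <module>
  File "loc.py", line 7, in blob
    k=max(cs,key=cv2.contourArea); return k
ValueError: max() iterable argument is empty
```

View pics/w1.png

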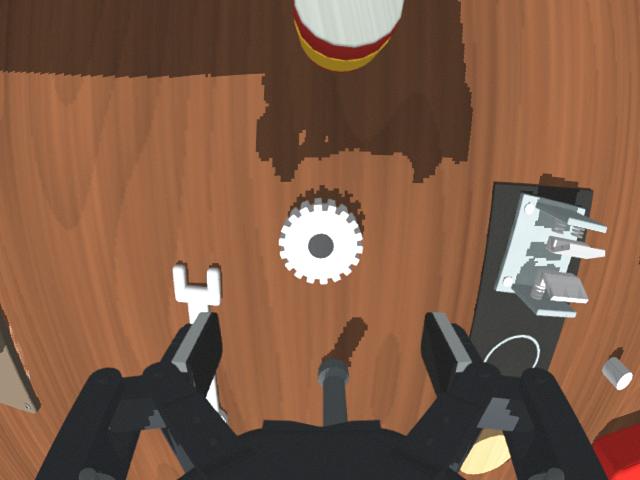

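The gear bore is at (321,245), within 1 mm of the estimate. The wrench head is at (197,275), about 65 mm to the left and clear of the fingers. I'm descending to grip.

Emit:
drive_tool(
  steps=[
    [2.5,0,0,0,1],
    [2.5,0,0,0,1],
    [2.5,0,0,0,1],
    [2,0,-0.05,0,1],
    [1.4,0,0,0,1],
    [0,0,0,0,1],
    [0,0,0,0,0.3],
    [0,0,0,0,0.3],
    [0,0,0,0,0.3],
    [0,0,0,0,0.3],
  ],
  force=60,
)

```text
time: 2.35
eef_pos: [0.4489, 0.1325, 0.0229]
tcp_rot: [0.501, 0.499, -0.499, 0.501]
contact_force: [-0.6, -0.7, 5.4]
opening: 0.607
```

Emit:
drive_tool(
  steps=[
    [0,0,0,0,0.3],
    [0,0,0,0,0.3],
    [0,0,0,0,0.3],
  ],
)

```text
time: 2.65
eef_pos: [0.4489, 0.1325, 0.0229]
tcp_rot: [0.501, 0.499, -0.499, 0.501]
contact_force: [0.1, -1.0, 5.9]
opening: 0.61
```

Emit:
drive_tool(
  steps=[
    [-1,0,0,0,0.3],
    [-3,0,0,0,0.3],
    [-3.5,0,0,0,0.3],
    [-3.5,0,0,0,0.3],
    [-3,0,0,0,0.3],
    [0,2,2.65,0,0.3],
    [0,2,2.65,0,0.3],
    [0,2,2.65,0,0.3],
    [0,2,2.65,0,0.3],
    [0,2,2.65,0,0.3],
  ],
)

```text
time: 3.65
eef_pos: [0.5469, -0.0008, 0.1609]
tcp_rot: [0.5, 0.5, -0.5, 0.5]
contact_force: [0.0, -0.2, -2.5]
opening: 0.602
```

Emit:
drive_tool(
  steps=[
    [0,2,2.65,0,0.3],
    [0,2,2.65,0,0.3],
    [0,2,2.65,0,0.3],
    [0,1.9,2.7,0,0.3],
    [2.5,0,0,0,0.3],
    [2.5,0,0,0,0.3],
    [1,0,0,0,0.3],
    [0,0,0,0,0.3],
    [0,0,0,0,0.3],
    [0,0,0,0,0.3],
  ],
)

```text
time: 4.65
eef_pos: [0.627, -0.1065, 0.1029]
tcp_rot: [0.5, 0.499, -0.499, 0.501]
contact_force: [0.7, 0.1, -1.4]
opening: 0.61
```

Run:
```python
from loc import *
c=shot('wrist','w2'); s=readout.get_state(); print(s['eef_pos'],s['opening'],s['contact_force'])
print(pix(c,(.626,-.1065,.024),True), pix(c,s['eef_pos'],True))
```

```text
[ 0.62698476 -0.10661024  0.10294906] 0.6089399386072605 [-0.3619987   1.01808063 -1.54264129]
(np.float64(319.5797602166945), np.float64(262.51758255352735)) (np.float64(322.0948449682472), np.float64(338.09261608238967))
```

View pics/w2.png

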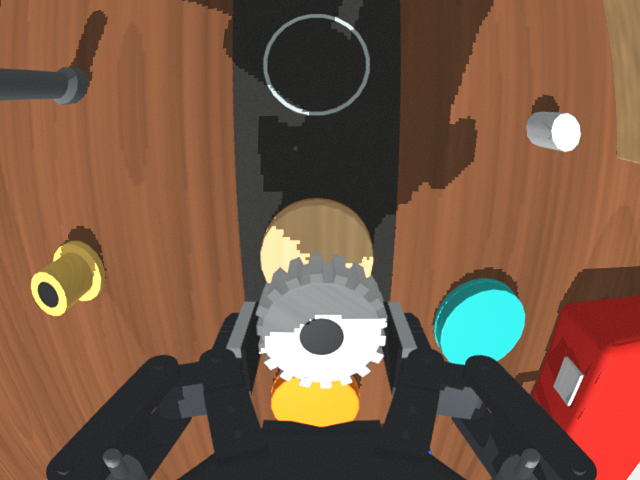

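The gear is held level at (321,336), over the stand with edges about u 260–375. I'll compute the offset.

Run:
```python
from loc import *
c=shot('wrist'); im=c['frame']; h=cv2.cvtColor(im,cv2.COLOR_RGB2HSV)
g=(((h[...,1]<60)&(h[...,2]>100))*255).astype(np.uint8)
print('ring',*rim(c,blob(c,g,317,64,60),.004,True))
# stand top rim: columns mask above gear
m=(((h[...,0]<35)&(h[...,1]>60)&(h[...,2]>75))*255).astype(np.uint8)
sub=m[195:262,250:385]; 
for v in range(200,262,6):
    xs=np.flatnonzero(m[v,250:385])+250
    if len(xs): print(v,xs[0],xs[-1],np.round(onz(c,xs[0],v,.024,True)[:2],4),np.round(onz(c,xs[-1],v,.024,True)[:2],4))
d=((im.max(2)<75)*255).astype(np.uint8)
print('bore',*rim(c,blob(c,d,321,336,26),.102,True))
```

```text
ring [0.6247 0.0091 0.0635] [0.6247 0.0091 0.0616 0.0624]
200 300 333 [ 0.6151 -0.0688] [ 0.6336 -0.0688]
206 286 347 [ 0.6072 -0.0722] [ 0.6415 -0.0723]
212 278 354 [ 0.6025 -0.0757] [ 0.6456 -0.0758]
218 273 360 [ 0.5995 -0.0792] [ 0.6491 -0.0793]
224 269 364 [ 0.5971 -0.0827] [ 0.6515 -0.0829]
230 265 367 [ 0.5946 -0.0863] [ 0.6534 -0.0865]
236 264 369 [ 0.5938 -0.09  ] [ 0.6547 -0.0901]
242 262 371 [ 0.5925 -0.0936] [ 0.656  -0.0938]
248 260 372 [ 0.5911 -0.0974] [ 0.6568 -0.0975]
254 260 373 [ 0.5908 -0.1011] [ 0.6575 -0.1013]
260 260 373 [ 0.5906 -0.105 ] [ 0.6577 -0.1051]
bore [ 0.6217 -0.1006  0.0017] [ 0.6218 -0.1006  0.001   0.0015]
```

The stand is about 2 mm to the left of the gear, so I'll shift -0.2 cm and lower 5.6 cm.

Emit:
drive_tool(
  steps=[
    [0,-0.2,0,0,0.3],
    [2,0,0,0,0.3],
    [2,0,0,0,0.3],
    [1,0,0,0,0.3],
    [0.5,0,0,0,0.3],
    [0,0,0,0,0.3],
    [0,0,0,0,0.3],
    [0,0,0,0,0.3],
  ],
)

```text
time: 5.55
eef_pos: [0.6247, -0.1067, 0.047]
tcp_rot: [0.5, 0.499, -0.5, 0.501]
contact_force: [0.3, -0.3, 0.4]
opening: 0.608
```

Emit:
drive_tool(
  steps=[
    [0.1,0,0,0,0.3],
    [0,0,0,0,0.3],
    [0,0,0,0,0.3],
  ],
)

```text
time: 5.85
eef_pos: [0.6247, -0.1067, 0.0469]
tcp_rot: [0.5, 0.5, -0.5, 0.5]
contact_force: [-2.7, 0.7, 6.5]
opening: 0.606
```

Contact is made, so I'll release, rise, and look.

Emit:
drive_tool(
  steps=[
    [0,0,0,0,0.7],
    [0,0,0,0,0.8],
    [0,0,0,0,1],
    [0,0,0,0,1],
    [0,0,0,0,1],
    [-2,0,0,0,1],
    [-3,0,0,0,1],
    [-3,0,0,0,1],
    [0,0,0,0,1],
    [0,0,0,0,1],
  ],
)

```text
time: 6.85
eef_pos: [0.6244, -0.1066, 0.1258]
tcp_rot: [0.5, 0.499, -0.5, 0.501]
contact_force: [0.2, -1.0, -0.4]
opening: 0.997
```

Run:
```python
from loc import *
c=shot('wrist','w3'); im=c['frame']; print(readout.get_state()['eef_pos'])
u,v=pix(c,(.6247,-.1065,.046),True); print(u,v)
d=((im.max(2)<75)*255).astype(np.uint8)
k=blob(c,d,u,v,20); print('bore',*rim(c,k,.046,True))
h=cv2.cvtColor(im,cv2.COLOR_RGB2HSV)
g=(((h[...,1]<60)&(h[...,2]>100))*255).astype(np.uint8)
print('ring',*rim(c,blob(c,g,*pix(c,(.625,.009,.004),True),60),.004,True))
cv2.imwrite('pics/w3c.png',cv2.resize(im[120:400,180:460,::-1],(560,560)))
```

```text
[ 0.6235154  -0.10631469  0.12428966]
321.8436694301085 261.8607101401348Traceback (most recent call last):
  File "<stdin>", line 5, in <module>
  File "loc.py", line 7, in blob
    k=max(cs,key=cv2.contourArea); return k
ValueError: max() iterable argument is empty
```

Run:
```python
from loc import *
c=shot('wrist'); im=c['frame']; h=cv2.cvtColor(im,cv2.COLOR_RGB2HSV)
d=(((im.max(2)<120))*255).astype(np.uint8)
try: print('bore',*rim(c,blob(c,d,322,262,24),.046,True))
except Exception as e: print(e)
g=(((h[...,1]<60)&(h[...,2]>110))*255).astype(np.uint8)
print('ring',*rim(c,blob(c,g,*pix(c,(.625,.009,.004),True),50),.004,True))
print('gear',*rim(c,blob(c,g,322,262,52),.046,True))
w=(((h[...,0]>8)&(h[...,0]<35)&(h[...,1]>60)&(h[...,2]>110))*255).astype(np.uint8)
print('stand',*rim(c,blob(c,w|g,322,262,65),.024,True))
cv2.imwrite('pics/w3c.png',cv2.resize(im[120:400,180:460,::-1],(560,560)))
```

```text
bore [ 0.6251 -0.1073  0.0169] [ 0.6251 -0.1074  0.0162  0.0163]
ring [0.6247 0.0093 0.0636] [0.6247 0.0091 0.0613 0.062 ]
gear [ 0.6253 -0.1049  0.0611] [ 0.6251 -0.1051  0.0547  0.058 ]
stand [ 0.6245 -0.1187  0.0933] [ 0.6248 -0.1162  0.0673  0.0954]
```

View pics/w3c.png

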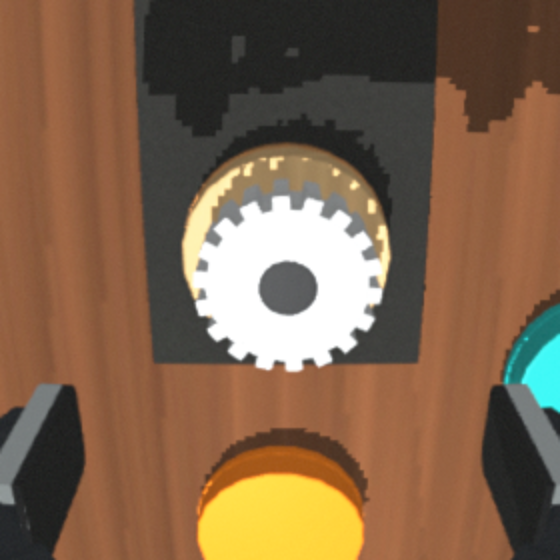

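The gear sits flat with its bore at (.6251,-.1073), against a stand centre of about (.6245,-.106). That is near 1 mm, which is fine. Next is the bearing.

Emit:
drive_tool(
  steps=[
    [0,-2.6,2.4,0,1],
    [0,-2.6,2.4,0,1],
    [0,-2.6,2.4,0,1],
    [0,-2.6,2.4,0,1],
    [0,-2.6,2.4,0,1],
    [0,-2.6,2.4,0,1],
    [0,-2.6,2.35,0,1],
    [0,0,0,0,1],
    [0,0,0,0,1],
    [0,0,0,0,1],
  ],
)

```text
time: 7.95
eef_pos: [0.442, -0.2732, 0.1241]
tcp_rot: [0.5, 0.501, -0.5, 0.499]
contact_force: [1.6, 0.8, -0.8]
opening: 0.998
```

Run:
```python
from loc import *
c=shot('wrist','w4'); im=c['frame']; h=cv2.cvtColor(im,cv2.COLOR_RGB2HSV); print(readout.get_state()['eef_pos'])
u,v=pix(c,(.443,-.274,.016),True); print(u,v)
g=(((h[...,1]<70)&(h[...,2]>110))*255).astype(np.uint8)
k=blob(c,g,u,v,65); print(cv2.boundingRect(k)); print(*rim(c,k,.016,True))
```

```text
[ 0.4423091  -0.27312085  0.12436626]
323.1558146070568 247.22906874488862
(292, 218, 68, 69)
[ 0.4448 -0.2781  0.0495] [ 0.4446 -0.2781  0.045   0.0487]
```

View pics/w4.png

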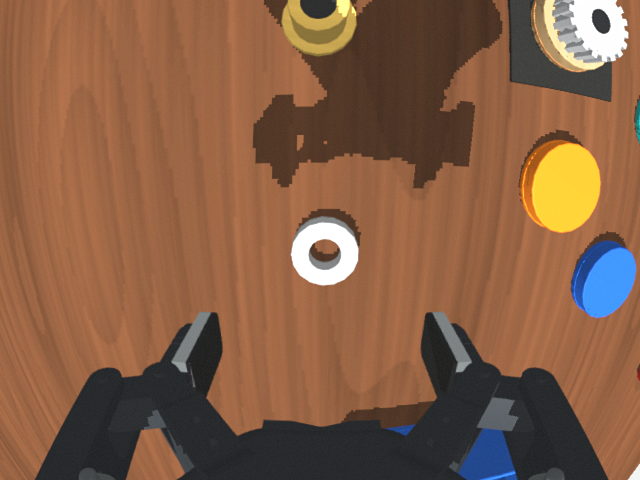

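The bearing is at (325,252), centre about (.4447,-.2785). I'll shift +0.27 cm in x and -0.5 cm in y, then descend and grip.

Emit:
drive_tool(
  steps=[
    [2,0.27,0.5,0,1],
    [2.5,0,0,0,1],
    [2.5,0,0,0,1],
    [2,0,0,0,1],
    [1.2,0,0,0,1],
    [0,0,0,0,1],
    [0,0,0,0,0.3],
    [0,0,0,0,0.3],
    [0,0,0,0,0.3],
    [0,0,0,0,0.3],
  ],
)

```text
time: 9.0
eef_pos: [0.4457, -0.2798, 0.025]
tcp_rot: [0.5, 0.499, -0.5, 0.501]
contact_force: [-2.0, 0.6, 5.6]
opening: 0.504
```

Emit:
drive_tool(
  steps=[
    [0,0,0,0,0.3],
    [0,0,0,0,0.3],
    [0,0,0,0,0.3],
  ],
)

```text
time: 9.3
eef_pos: [0.4457, -0.2798, 0.025]
tcp_rot: [0.5, 0.499, -0.5, 0.501]
contact_force: [-0.6, 1.9, 6.5]
opening: 0.502
```

Emit:
drive_tool(
  steps=[
    [-1,0,0,0,0.3],
    [-3,0,0,0,0.3],
    [-3.5,0,0,0,0.3],
    [-3,0,0,0,0.3],
    [0,3,-2.9,0,0.3],
    [0,3,-2.9,0,0.3],
    [0,3,-2.9,0,0.3],
    [0,3,-2.9,0,0.3],
    [0,3,-2.9,0,0.3],
    [0,3,-2.7,0,0.3],
  ],
)

```text
time: 10.3
eef_pos: [0.6256, -0.1055, 0.1287]
tcp_rot: [0.5, 0.5, -0.5, 0.5]
contact_force: [-0.6, -0.3, -1.1]
opening: 0.496
```

Emit:
drive_tool(
  steps=[
    [0,0,0,0,0.3],
    [0,0,0,0,0.3],
    [0,0,0,0,0.3],
  ],
)

```text
time: 10.6
eef_pos: [0.6239, -0.1075, 0.128]
tcp_rot: [-0.5, -0.5, 0.5, -0.5]
contact_force: [0.2, -0.2, -1.0]
opening: 0.504
```

Run:
```python
from loc import *
c=shot('wrist','w5'); im=c['frame']; h=cv2.cvtColor(im,cv2.COLOR_RGB2HSV); s=readout.get_state();print(s['eef_pos'],s['opening'])
print(pix(c,(.6251,-.107,.046),True),pix(c,(.6247,.0091,.004),True))
g=(((h[...,1]<60)&(h[...,2]>110))*255).astype(np.uint8)
print('ring',*rim(c,blob(c,g,*pix(c,(.625,.009,.004),True),50),.004,True))
cv2.imwrite('pics/w5c.png',cv2.resize(im[160:440,180:460,::-1],(560,560)))
```

```text
[ 0.62378511 -0.10777117  0.12802016] 0.4993912336813158
(np.float64(323.79486922936917), np.float64(260.0339951834836)) (np.float64(322.6800785355445), np.float64(68.42969775310956))
ring [0.6247 0.0091 0.0636] [0.6246 0.009  0.0613 0.0622]
```

View pics/w5c.png

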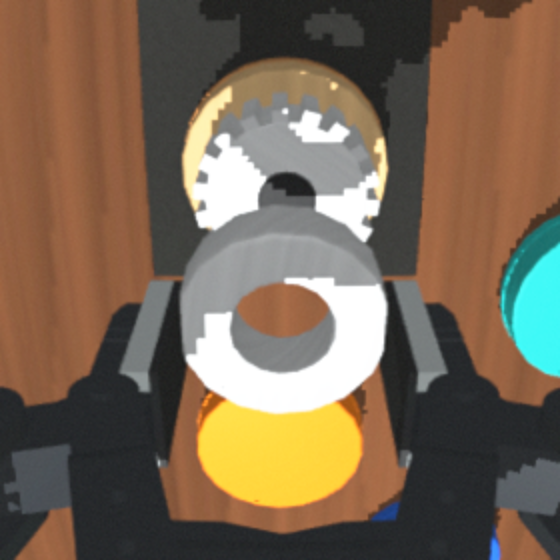

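The bearing is about 1 mm low in x and 1.5 mm high in y relative to the gear bore. I'll correct and lower 5.7 cm.

Emit:
drive_tool(
  steps=[
    [1,0.1,0.1,0,0.3],
    [2,0,0,0,0.3],
    [1.5,0,0,0,0.3],
    [0.8,0,0,0,0.3],
    [0,0,0,0,0.3],
    [0,0,0,0,0.3],
    [0.2,0,0,0,0.3],
    [0,0,0,0,0.3],
    [0,0,0,0,0.3],
  ],
)

```text
time: 11.55
eef_pos: [0.626, -0.108, 0.0736]
tcp_rot: [0.5, 0.5, -0.5, 0.5]
contact_force: [-0.2, -0.1, -1.9]
opening: 0.503
```

Emit:
drive_tool(
  steps=[
    [0.2,0,0,0,0.3],
    [0,0,0,0,0.3],
    [0,0,0,0,0.3],
  ],
)

```text
time: 11.85
eef_pos: [0.6258, -0.108, 0.0712]
tcp_rot: [0.5, 0.5, -0.5, 0.5]
contact_force: [-0.2, 0.3, -0.4]
opening: 0.5
```

Emit:
drive_tool(
  steps=[
    [0.1,0,0,0,0.3],
    [0,0,0,0,0.3],
    [0,0,0,0,0.3],
  ],
)

```text
time: 12.15
eef_pos: [0.6259, -0.108, 0.0711]
tcp_rot: [0.5, 0.5, -0.5, 0.5]
contact_force: [-3.0, 1.2, 5.5]
opening: 0.5
```

Emit:
drive_tool(
  steps=[
    [0,0,0,0,0.6],
    [0,0,0,0,0.7],
    [0,0,0,0,1],
    [0,0,0,0,1],
    [0,0,0,0,1],
    [-2,0,0,0,1],
    [-3,0,0,0,1],
    [-3,0,0,0,1],
    [0,0,0,0,1],
    [0,0,0,0,1],
  ],
)

```text
time: 13.15
eef_pos: [0.6261, -0.1081, 0.1509]
tcp_rot: [0.5, 0.499, -0.5, 0.501]
contact_force: [-0.6, 1.0, -0.6]
opening: 1.002
```

Run:
```python
from loc import *
c=shot('wrist','w6'); im=c['frame']; h=cv2.cvtColor(im,cv2.COLOR_RGB2HSV); s=readout.get_state();print(s['eef_pos'],s['opening'])
u,v=pix(c,(.6251,-.1065,.062),True); print(u,v)
cv2.imwrite('pics/w6c.png',cv2.resize(im[int(v)-90:int(v)+90,int(u)-90:int(u)+90,::-1],(540,540)))
```

```text
[ 0.62525621 -0.10780747  0.14931059] 0.9972724607366814
319.65776689119417 254.0144319348968
```

View pics/w6c.png

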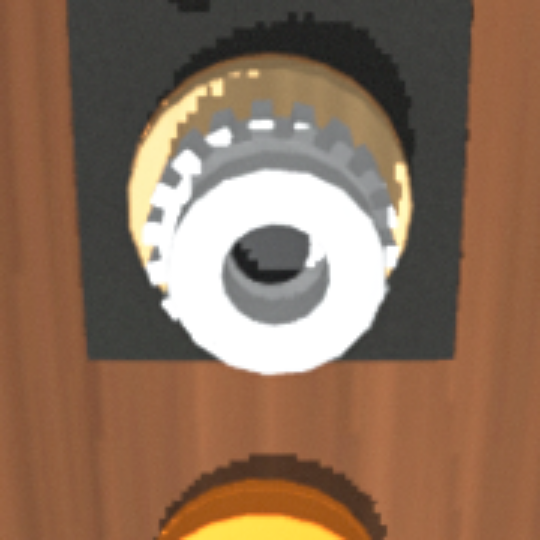

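The bearing is flat on the gear at (321,255), about 1 mm off centre, which is fine. Next is the bushing.

Emit:
drive_tool(
  steps=[
    [0,-3.15,0.23,0,1],
    [0,-3.15,0.23,0,1],
    [0,-3.15,0.23,0,1],
    [0,-3.15,0.23,0,1],
    [0,-3.15,0.23,0,1],
    [0,-3.15,0.25,0,1],
    [0,0,0,0,1],
    [0,0,0,0,1],
    [0,0,0,0,1],
  ],
)

```text
time: 14.1
eef_pos: [0.4373, -0.122, 0.1497]
tcp_rot: [0.5, 0.5, -0.5, 0.5]
contact_force: [0.1, -0.3, 0.0]
opening: 1.002
```

Run:
```python
from loc import *
c=shot('wrist','w7'); im=c['frame']; h=cv2.cvtColor(im,cv2.COLOR_RGB2HSV); s=readout.get_state();print(s['eef_pos'],s['opening'])
u,v=pix(c,(.437,-.122,.045),True); print(u,v)
y=(((h[...,0]>20)&(h[...,0]<35)&(h[...,1]>90)&(h[...,2]>60))*255).astype(np.uint8)
k=blob(c,y,u,v,70); print(cv2.boundingRect(k),*rim(c,k,.008,True))
d=((im.max(2)<70)*255).astype(np.uint8)
k=blob(c,d,u,v,25); print(cv2.boundingRect(k),*rim(c,k,.045,True))
cv2.imwrite('pics/w7c.png',cv2.resize(im[int(v)-90:int(v)+90,int(u)-90:int(u)+90,::-1],(540,540)))
```

```text
[ 0.43747138 -0.12206922  0.14989244] 0.9985279216515256
321.1884452203949 247.6658867199422
(303, 202, 55, 73) [ 0.441  -0.1289  0.0584] [ 0.4435 -0.1263  0.0379  0.057 ]Traceback (most recent call last):
  File "<stdin>", line 7, in <module>
  File "loc.py", line 7, in blob
    k=max(cs,key=cv2.contourArea); return k
ValueError: max() iterable argument is empty
```

Run:
```python
import cv2
im=cv2.imread('pics/w7.png'); cv2.imwrite('pics/w7c.png',cv2.resize(im[158:338,231:411],(540,540)))
```

```text
(no output)
```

View pics/w7c.png

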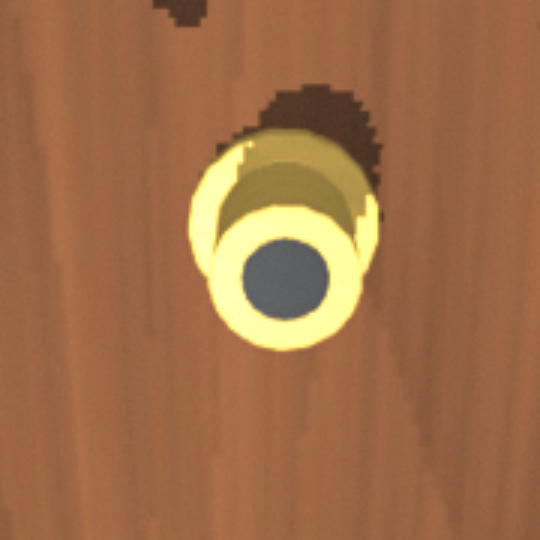

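The bushing bore is at (326.3,250.7), so its centre is (.440,-.124) and it stands upright. I'll shift +0.3 and -0.2 cm, then grip at TCP z .036.

Emit:
drive_tool(
  steps=[
    [2,0.3,0.2,0,1],
    [2.5,0,0,0,1],
    [2.5,0,0,0,1],
    [2.5,0,0,0,1],
    [1.9,0,0,0,1],
    [0,0,0,0,1],
    [0,0,0,0,0.1],
    [0,0,0,0,0.1],
    [0,0,0,0,0.1],
    [0,0,0,0,0.1],
  ],
)

```text
time: 15.15
eef_pos: [0.4407, -0.1245, 0.0375]
tcp_rot: [0.5, 0.499, -0.5, 0.501]
contact_force: [1.2, -0.7, -2.0]
opening: 0.366
```

Emit:
drive_tool(
  steps=[
    [0,0,0,0,0.1],
    [0,0,0,0,0.1],
    [0,0,0,0,0.1],
    [0,0,0,0,0.1],
  ],
)

```text
time: 15.55
eef_pos: [0.4407, -0.1245, 0.0375]
tcp_rot: [0.5, 0.499, -0.5, 0.501]
contact_force: [-0.4, 0.9, 6.2]
opening: 0.369
```

Emit:
drive_tool(
  steps=[
    [-1,0,0,0,0.1],
    [-3,0,0,0,0.1],
    [-4,0,0,0,0.1],
    [-3,0,0,0,0.1],
    [0,3.1,-2.2,0,0.1],
    [0,3.1,-2.2,0,0.1],
    [0,3.1,-2.2,0,0.1],
    [0,3.1,-2.2,0,0.1],
    [0,3.1,-2.2,0,0.1],
    [0,3.0,-2.3,0,0.1],
  ],
)

```text
time: 16.55
eef_pos: [0.6251, 0.0102, 0.1455]
tcp_rot: [0.5, 0.5, -0.5, 0.5]
contact_force: [-0.9, 0.1, -2.3]
opening: 0.372
```

Emit:
drive_tool(
  steps=[
    [0,0,0,0,0.1],
    [3,0,0,0,0.1],
    [3,0,0,0,0.1],
    [0,0,0,0,0.1],
    [0,0,0,0,0.1],
    [0,0,0,0,0.1],
  ],
)

```text
time: 17.15
eef_pos: [0.6256, 0.0086, 0.088]
tcp_rot: [0.501, 0.499, -0.499, 0.501]
contact_force: [-0.5, -0.2, -1.6]
opening: 0.37
```

Run:
```python
from loc import *
c=shot('wrist','w8'); im=c['frame']; s=readout.get_state();print(s['eef_pos'],s['opening'],s['contact_force'])
print(pix(c,(.6247,.0091,.004),True), pix(c,(.6247,.1241,.004),True))
for a in np.linspace(0,2*np.pi,4,endpoint=False): print(np.round(pix(c,(.6247+.03*np.cos(a),.0091+.03*np.sin(a),.004),True)))
```

```text
[0.62591659 0.00858466 0.08840648] 0.36719806941871386 [-0.19785625 -0.84972097 -2.09062875]
(np.float64(319.7481698368977), np.float64(258.6034476037056)) (np.float64(319.30856877204076), np.float64(60.903659342590345))
[369. 258.]
[320. 210.]
[270. 259.]
[320. 302.]
```

View pics/w8.png

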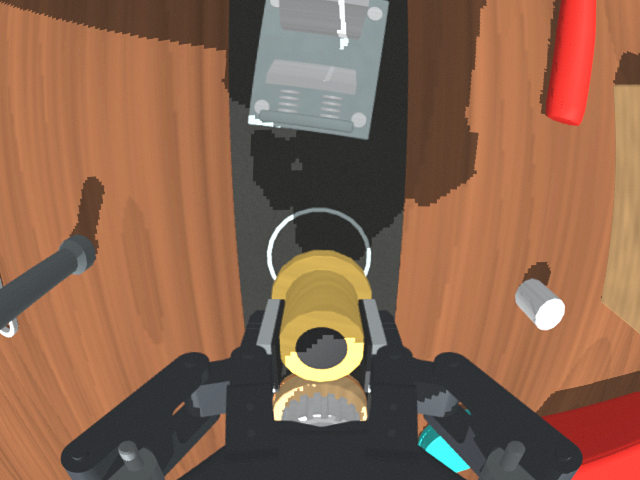

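The ring spans u 268–371 as predicted, with the bushing centred above it and its bore at (321.5,347). I'll lower it 4.7 cm.

Emit:
drive_tool(
  steps=[
    [2,0,0,0,0.1],
    [1.5,0,0,0,0.1],
    [0.8,0,0,0,0.1],
    [0.2,0,0,0,0.1],
    [0,0,0,0,0.1],
    [0,0,0,0,0.1],
    [0.2,0,0,0,0.1],
    [0,0,0,0,0.1],
    [0,0,0,0,0.1],
  ],
)

```text
time: 18.1
eef_pos: [0.6251, 0.009, 0.0415]
tcp_rot: [0.5, 0.5, -0.5, 0.5]
contact_force: [-5.5, 0.9, 8.5]
opening: 0.371
```

Emit:
drive_tool(
  steps=[
    [0,0,0,0,0.45],
    [0,0,0,0,0.6],
    [0,0,0,0,0.7],
    [0,0,0,0,0.7],
    [-2,0,0,0,0.7],
    [-4,0,0,0,1],
    [-4,0,0,0,1],
    [-3,0,0,0,1],
    [0,0,-4,0,1],
    [0,0,-4,0,1],
  ],
)

```text
time: 19.1
eef_pos: [0.6259, 0.0889, 0.1712]
tcp_rot: [0.502, 0.498, -0.5, 0.5]
contact_force: [0.2, 0.9, -0.5]
opening: 1.0
```

Emit:
drive_tool(
  steps=[
    [0,0,0,0,1],
    [0,0,0,0,1],
    [0,0,0,0,1],
  ],
)

```text
time: 19.4
eef_pos: [0.6246, 0.0883, 0.1686]
tcp_rot: [-0.5, -0.5, 0.5, -0.5]
contact_force: [-0.1, -0.8, -0.6]
opening: 1.002
```

Run:
```python
from loc import *
c=shot('wrist','w9'); im=c['frame']; s=readout.get_state();print(s['eef_pos'],s['opening'])
print(pix(c,(.6252,.1241,.045),True),pix(c,(.6247,.0091,.004),True),pix(c,(.6247,.0091,.049),True))
```

```text
[0.62465044 0.08804355 0.16862368] 0.999305878035432
(np.float64(322.4380227211853), np.float64(188.34590073454632)) (np.float64(321.7244659770259), np.float64(308.22286693722185)) (np.float64(321.833709237079), np.float64(336.3037107792393))
```

View pics/w9.png

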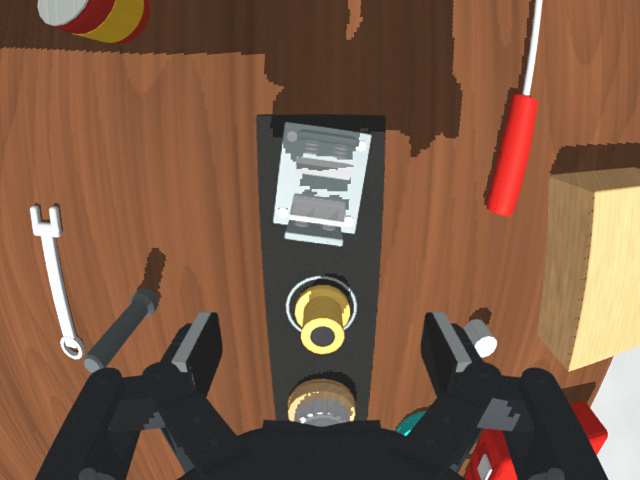

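The bushing is centred in the ring, bore (322,336). The clip base corners are about (285,123), (371,132), (355,234), (274,222). I'll cast these and compare with the mat geometry.

Run:
```python
from loc import *
c=shot('wrist'); im=c['frame']
P=np.array([onz(c,u,v,.010,True)[:2] for u,v in [(285,123),(371,132),(355,234),(274,222)]])
print(P.round(4),P.mean(0).round(4),[np.linalg.norm(P[i]-P[i-1]).round(4) for i in range(4)],np.degrees(np.arctan2(*(P[1]-P[0])[::-1])))
h=cv2.cvtColor(im,cv2.COLOR_RGB2HSV)
# spindle from this view
for t,z in [((148,297),.012),((97,362),.11)]: print(onz(c,*t,z,True).round(4))
cv2.imwrite('pics/w9c.png',cv2.resize(im[105:250,250:395,::-1],(580,580),interpolation=cv2.INTER_CUBIC))
for y in (.1161,.1321): # expected inner jaw faces, top of parallel part z=.044
    for dx in (-.018,.018): print(y,dx,np.round([ (np.array(pix(c,(.6252+dx*np.cos(.12)-(y-.1241)*np.sin(-.12),.1241+dx*np.sin(-.12)+(y-.1241)*np.cos(.12),.044),True))-[250,105])*4],0))
```

```text
[[0.5974 0.1677]
 [0.6621 0.161 ]
 [0.6515 0.0799]
 [0.5869 0.0901]] [0.6245 0.1247] [np.float64(0.0784), np.float64(0.0651), np.float64(0.0818), np.float64(0.0654)] -5.970701702619944
[0.4646 0.0204 0.012 ]
[0.4635 0.0172 0.11  ]
0.1161 -0.018 [[179. 364.]]
0.1161 0.018 [[388. 388.]]
0.1321 -0.018 [[189. 273.]]
0.1321 0.018 [[400. 297.]]
```

View pics/w9c.png

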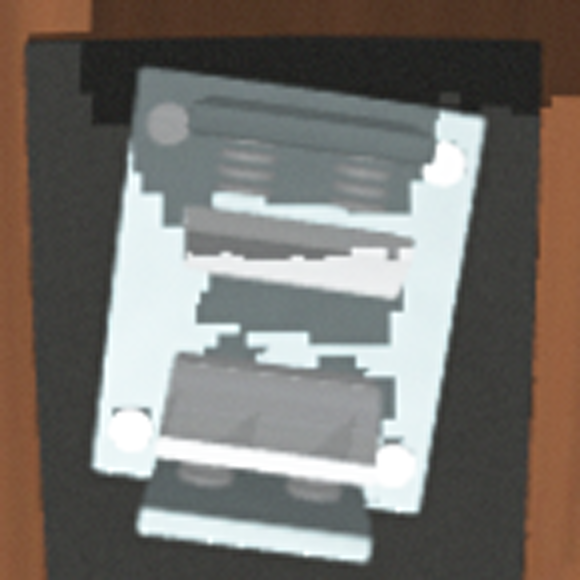

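The jaw edges match a clip centre of (.625,.1243). I'm moving above the spindle.

Emit:
drive_tool(
  steps=[
    [0,-3.28,1.46,0,1],
    [0,-3.28,1.46,0,1],
    [0,-3.28,1.46,0,1],
    [0,-3.28,1.46,0,1],
    [0,-3.28,1.46,0,1],
    [0,0,0,0,1],
    [0,0,0,0,1],
    [0,0,0,0,1],
  ],
)

```text
time: 20.3
eef_pos: [0.4618, 0.0156, 0.1697]
tcp_rot: [0.501, 0.499, -0.5, 0.5]
contact_force: [0.2, 0.1, -0.0]
opening: 1.003
```

Run:
```python
from loc import *
c=shot('wrist','w10'); im=c['frame']; s=readout.get_state();print(s['eef_pos'],s['opening'])
u,v=pix(c,(.461,.016,.11),True); print(u,v)
print(pix(c,(.461,.016,.0),True))
h=cv2.cvtColor(im,cv2.COLOR_RGB2HSV)
m=((h[...,1]<90)*255).astype(np.uint8); 
k=blob(c,m,u,v-30,75); print(cv2.boundingRect(k))
for vv in range(int(v)-70,int(v)+40,8):
    xs=np.flatnonzero(m[vv,260:390])+260
    if len(xs): print(vv,xs[0],xs[-1])
cv2.imwrite('pics/w10c.png',cv2.resize(im[160:340,230:410,::-1],(540,540),interpolation=cv2.INTER_CUBIC))
```

```text
[0.46192936 0.01577231 0.16964716] 0.9990031789937905
320.0242515127729 275.4761447346868
(np.float64(320.01703579473246), np.float64(219.97148267015044))
(297, 211, 35, 84)
213 305 324
221 301 329
229 299 330
237 302 328
245 301 326
253 300 326
261 299 327
269 298 327
277 296 328
285 298 326
293 308 316
```

View pics/w10c.png

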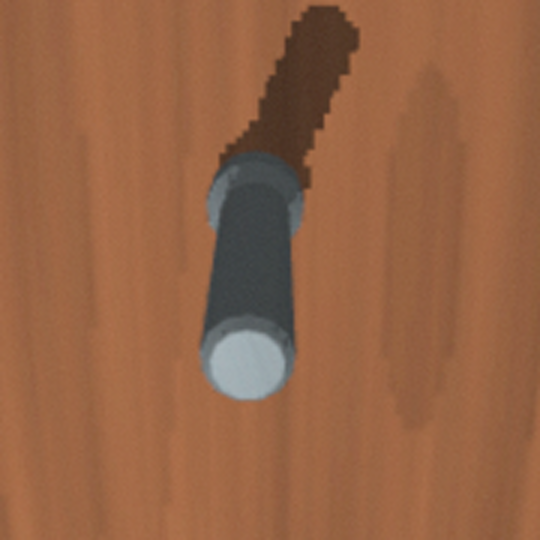

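The spindle top is at (313,280), so its centre is (.4575,.0134). I'll shift -0.3 and -0.25 cm, lower to z .085, and grip at 100 N.

Emit:
drive_tool(
  steps=[
    [0,-0.3,0.25,0,1],
    [2.5,0,0,0,1],
    [2.5,0,0,0,1],
    [2,0,0,0,1],
    [1.5,0,0,0,1],
    [0,0,0,0,1],
    [0,0,0,0,0.2],
    [0,0,0,0,0],
    [0,0,0,0,0],
    [0,0,0,0,0],
  ],
  force=100,
)

```text
time: 21.35
eef_pos: [0.4583, 0.0134, 0.0849]
tcp_rot: [0.5, 0.5, -0.5, 0.501]
contact_force: [-0.6, 0.5, 0.5]
opening: 0.33
```

Emit:
drive_tool(
  steps=[
    [0,0,0,0,0],
    [0,0,0,0,0],
    [0,0,0,0,0],
    [0,0,0,0,0],
    [0,0,0,0,0],
    [0,0,0,0,0],
  ],
)

```text
time: 21.95
eef_pos: [0.4581, 0.0134, 0.0848]
tcp_rot: [0.5, 0.5, -0.5, 0.5]
contact_force: [-1.7, 0.3, 6.1]
opening: 0.185
```

Emit:
drive_tool(
  steps=[
    [-1,0,0,0,0],
    [-3,0,0,0,0],
    [-3,0,0,0,0],
    [-3,0,0,0,0],
    [0,2.79,-1.85,0,0],
    [0,2.79,-1.85,0,0],
    [0,2.79,-1.85,0,0],
    [0,2.79,-1.85,0,0],
    [0,2.79,-1.85,0,0],
    [0,2.79,-1.85,0,0],
  ],
)

```text
time: 22.95
eef_pos: [0.6255, 0.1254, 0.1832]
tcp_rot: [0.5, 0.5, -0.5, 0.5]
contact_force: [-0.3, -0.7, -1.9]
opening: 0.186
```

Emit:
drive_tool(
  steps=[
    [0,0,0,0,0],
    [0,0,0,0,0],
    [2,0,0,0,0],
    [0,0,0,0,0],
    [0,0,0,0,0],
    [0,0,0,0,0],
  ],
)

```text
time: 23.55
eef_pos: [0.625, 0.1241, 0.165]
tcp_rot: [0.5, 0.5, -0.5, 0.5]
contact_force: [-0.4, 0.4, -2.2]
opening: 0.185
```

Run:
```python
from loc import *
s=readout.get_state();print(s['eef_pos'],s['opening'],s['contact_force'])
o=[]
for n,b in [('scene',(310,100,430,250)),('side',(190,150,310,300)),('wrist',(230,150,410,375))]:
    c=shot(n,'p1'+n); im=c['frame']; x0,y0,x1,y1=b; f=n=='wrist'
    e=np.array(s['eef_pos'])
    print(n,[np.round(pix(c,e+[0,0,d],f)) for d in (-.085,.025)],np.round(pix(c,(.625,.1243,.04),f)))
    o.append(cv2.resize(im[y0:y1,x0:x1,::-1],(int((x1-x0)*500/(y1-y0)),500)))
O=np.hstack(o); print(O.shape); cv2.imwrite('pics/p1.png',O[:, :]if O.shape[1]<=800 else cv2.resize(O,(800,int(500*800/O.shape[1]))))
```

```text
[0.62501525 0.12412562 0.16497247] 0.18503595723731361 [-0.41951012  0.40401134 -2.18420336]
scene [array([378., 193.]), array([383., 140.])] [377. 210.]
side [array([246., 231.]), array([240., 167.])] [247. 251.]
wrist [array([321., 259.]), array([321., 378.])] [321. 238.]
(500, 1200, 3)
```

View pics/p1.png

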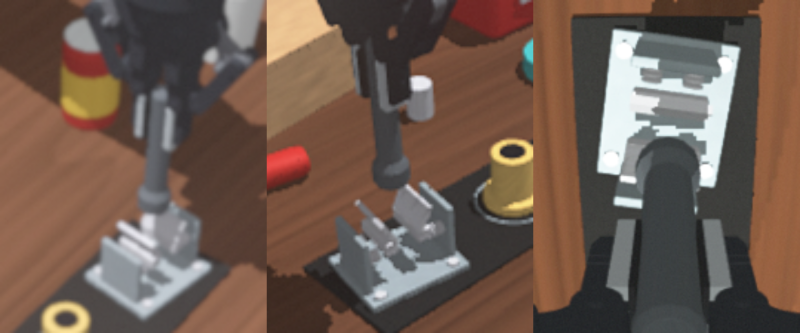

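Spindle upright and centred over the jaw mouth (scene foot at about (378,193), side about (246,231)). I'm lowering gently while watching the force.

Emit:
drive_tool(
  steps=[
    [1,0,0,0,0],
    [1,0,0,0,0],
    [0.5,0,0,0,0],
    [0.5,0,0,0,0],
    [0,0,0,0,0],
    [0,0,0,0,0],
  ],
)

```text
time: 24.3
eef_pos: [0.625, 0.1247, 0.1337]
tcp_rot: [0.5, 0.5, -0.5, 0.5]
contact_force: [-0.2, -0.1, -1.7]
opening: 0.184
```

Emit:
drive_tool(
  steps=[
    [0.3,0,0,0,0],
    [0.3,0,0,0,0],
    [0.3,0,0,0,0],
    [0.3,0,0,0,0],
  ],
)

```text
time: 24.7
eef_pos: [0.6268, 0.1246, 0.1242]
tcp_rot: [0.501, 0.499, -0.499, 0.501]
contact_force: [-0.1, 0.3, 2.4]
opening: 0.187
```

Emit:
drive_tool(
  steps=[
    [0.3,0,0,0,0],
    [0.3,0,0,0,0],
    [0.3,0,0,0,0],
    [0.2,0,0,0,0],
  ],
)

```text
time: 25.1
eef_pos: [0.6249, 0.1245, 0.1105]
tcp_rot: [-0.5, -0.5, 0.5, -0.5]
contact_force: [-0.1, 0.4, 0.8]
opening: 0.186
```

Emit:
drive_tool(
  steps=[
    [0.3,0,0,0,0],
    [0.3,0,0,0,0],
    [0.3,0,0,0,0],
    [0.2,0,0,0,0],
    [0,0,0,0,0],
  ],
)

```text
time: 25.6
eef_pos: [0.6241, 0.1246, 0.0985]
tcp_rot: [0.499, 0.501, -0.501, 0.499]
contact_force: [0.8, 0.5, -3.9]
opening: 0.183
```

Emit:
drive_tool(
  steps=[
    [0.2,0,0,0,0],
    [0.1,0,0,0,0],
    [0,0,0,0,0],
  ],
)

```text
time: 25.9
eef_pos: [0.6249, 0.1246, 0.0969]
tcp_rot: [0.5, 0.5, -0.5, 0.5]
contact_force: [-0.1, 0.6, -2.4]
opening: 0.187
```

Emit:
drive_tool(
  steps=[
    [0.1,0,0,0,0],
    [0.1,0,0,0,0],
    [0,0,0,0,0],
  ],
)

```text
time: 26.2
eef_pos: [0.6255, 0.1245, 0.0952]
tcp_rot: [0.5, 0.5, -0.5, 0.5]
contact_force: [-0.4, 1.2, -0.5]
opening: 0.187
```

Emit:
drive_tool(
  steps=[
    [0.1,0,0,0,0],
    [0,0,0,0,0],
  ],
)

```text
time: 26.4
eef_pos: [0.6256, 0.1245, 0.0949]
tcp_rot: [0.5, 0.5, -0.5, 0.5]
contact_force: [-0.9, 1.0, 3.1]
opening: 0.186
```

Force starts to rise at TCP .095, exactly where the foot should meet the base plate. I'll press slightly more and hold.

Emit:
drive_tool(
  steps=[
    [0.15,0,0,0,0],
    [0.1,0,0,0,0],
    [0,0,0,0,0],
    [0,0,0,0,0],
    [0,0,0,0,0],
    [0,0,0,0,0],
    [0,0,0,0,0],
  ],
)

```text
time: 27.1
eef_pos: [0.6259, 0.1246, 0.0949]
tcp_rot: [0.5, 0.5, -0.5, 0.5]
contact_force: [-5.6, 0.8, 13.5]
opening: 0.188
```

Run:
```python
from loc import *
s=readout.get_state();print(s['eef_pos'],s['contact_force'])
# jaw gap check: intensity profile in the wrist view along the clip's y, across stem side
c=shot('wrist','q1'); im=c['frame']
for x in (.611,.639):
  print(x,[(round(float(y),3),int(im[int(round(pix(c,(x,y,.06),True)[1])),int(round(pix(c,(x,y,.06),True)[0]))].mean())) for y in np.arange(.09,.16,.004)])
for n in('scene','side'): shot(n,'q1'+n)
```

```text
[0.62585868 0.12457503 0.09485378] [-5.55527625  0.8158018  13.46648919]
0.611 [(0.09, 51), (0.094, 166), (0.098, 138), (0.102, 135), (0.106, 143), (0.11, 141), (0.114, 144), (0.118, 142), (0.122, 143), (0.126, 155), (0.13, 141), (0.134, 158), (0.138, 252), (0.142, 216), (0.146, 189), (0.15, 178), (0.154, 253), (0.158, 252)]
0.639 [(0.09, 52), (0.094, 49), (0.098, 43), (0.102, 93), (0.106, 118), (0.11, 143), (0.114, 144), (0.118, 143), (0.122, 143), (0.126, 175), (0.13, 139), (0.134, 250), (0.138, 153), (0.142, 187), (0.146, 178), (0.15, 251), (0.154, 200), (0.158, 139)]
```

The foot is seated: 13.5 N with TCP unchanged at .0949. The jaws may be slow, so I'll hold on and check for jaw motion between pictures.

Emit:
drive_tool(
  steps=[
    [-0.15,0,0,0,0],
    [0,0,0,0,0],
    [0,0,0,0,0],
    [0,0,0,0,0],
    [0,0,0,0,0],
    [0,0,0,0,0],
    [0,0,0,0,0],
    [0,0,0,0,0],
    [0,0,0,0,0],
    [0,0,0,0,0],
  ],
)

```text
time: 28.25
eef_pos: [0.6257, 0.1246, 0.0949]
tcp_rot: [0.5, 0.5, -0.5, 0.5]
contact_force: [-2.6, 0.4, 8.8]
opening: 0.188
```

Emit:
drive_tool(
  steps=[
    [0,0,0,0,0],
    [0,0,0,0,0],
    [0,0,0,0,0],
    [0,0,0,0,0],
    [0,0,0,0,0],
    [0,0,0,0,0],
    [0,0,0,0,0],
    [0,0,0,0,0],
    [0,0,0,0,0],
    [0,0,0,0,0],
  ],
)

```text
time: 29.25
eef_pos: [0.6257, 0.1246, 0.0949]
tcp_rot: [0.5, 0.5, -0.5, 0.5]
contact_force: [-2.9, 0.1, 8.2]
opening: 0.19
```

Run:
```python
from loc import *
print(readout.get_state()['eef_pos'],readout.get_state()['contact_force'])
def shift(a,b):
    return np.round(cv2.phaseCorrelate(np.float32(cv2.cvtColor(a,cv2.COLOR_BGR2GRAY)),np.float32(cv2.cvtColor(b,cv2.COLOR_BGR2GRAY))),2) if 0 else None
for n in('scene','side'):
    c=shot(n,'q2'+n); d=cv2.absdiff(cv2.imread(f'pics/q1{n}.png'),c['frame'][:,:,::-1].copy()).max(2)
    u,v=map(int,pix(c,(.625,.1243,.04)))
    print(n,(u,v),'changed px near clip:',(d[v-30:v+30,u-40:u+40]>30).sum())
c=shot('wrist','q2'); d=cv2.absdiff(cv2.imread('pics/q1.png'),c['frame'][:,:,::-1].copy()).max(2); u,v=map(int,pix(c,(.625,.1243,.06),True))
print((d[v-130:v+40,u-80:u+80]>40).sum())
# jaw position: far jaw (bright inner-face edge) columns beside the stem, now versus empty
def prof(fn,x,c): pass
# side view before (p1side: empty) vs now: jaw mouth-top edges
for n in('scene','side'):
    a=cv2.imread(f'pics/p1{n}.png');b=cv2.imread(f'pics/q2{n}.png');u,v=map(int,pix(read_camera(n),(.625,.1243,.04)))
    d=cv2.absdiff(a,b).max(2); ys,xs=np.nonzero(d[v-40:v+40,u-45:u+45]>40); print(n,len(xs),xs.min()+u-45,xs.max()+u-45,ys.min()+v-40,ys.max()+v-40)
```

```text
[0.62570941 0.12455715 0.0948742 ] [-2.91297198  0.13000979  8.1548228 ]
scene (376, 209) changed px near clip: 0
side (247, 251) changed px near clip: 5
91
scene 727 360 420 169 227
side 825 202 268 211 290
```

The clip is static now, but I want to know whether the jaws are shut at about 1 mm or still open at 5 mm. I'll match small jaw-end patches in the fixed cameras against the empty-clip pictures.

Run:
```python
from loc import *
a0=-.12
def W(x,y,z): return (.625+x*np.cos(a0)-y*np.sin(a0),.1243+x*np.sin(a0)+y*np.cos(a0),.004+z)
for n,sx in (('side',-1),('scene',1)):
    c=shot(n); E=cv2.imread(f'pics/{n}0.png') if n=='side' else cv2.imread(f'pics/p1{n}.png'); N=c['frame'][:,:,::-1].copy()
    S=4; E=cv2.resize(E,None,fx=S,fy=S,interpolation=2);N=cv2.resize(N,None,fx=S,fy=S,interpolation=2)
    for sy in (1,-1):
        p=np.array(pix(c,W(sx*.015,sy*.013,.048)));q=np.array(pix(c,W(sx*.015,sy*.023,.048)))
        u,v=(p*S).astype(int); r=22; m=36
        T=E[v-r:v+r,u-r:u+r]; G=N[v-r-m:v+r+m,u-r-m:u+r+m]
        M=cv2.matchTemplate(G,T,cv2.TM_CCOEFF_NORMED); _,s,_,l=cv2.minMaxLoc(M)
        d=(np.array(l)-m)/S; e=(q-p)/10
        print(n,'jaw_a' if sy>0 else 'jaw_b',np.round(p),'score',round(s,2),'shift px',d,'px/mm',e.round(2),'travel mm',round(float(d@e/(e@e)),1))
        print('  score vs travel',[(t,round(float(M[int(round(m+S*t*e[1])),int(round(m+S*t*e[0]))]),2)) for t in range(0,7)])
```

```text
side jaw_a [245. 253.] score 0.7 shift px [-1.25 -0.5 ] px/mm [-0.57  0.25] travel mm 1.5
  score vs travel [(0, 0.67), (1, 0.69), (2, 0.66), (3, 0.6), (4, 0.53), (5, 0.47), (6, 0.38)]
side jaw_b [259. 247.] score 0.95 shift px [ 0.75 -0.5 ] px/mm [ 0.54 -0.24] travel mm 1.5
  score vs travel [(0, 0.67), (1, 0.91), (2, 0.92), (3, 0.65), (4, 0.16), (5, -0.11), (6, -0.2)]
scene jaw_a [389. 205.] score 0.44 shift px [-2.5  4. ] px/mm [ 0.37 -0.28] travel mm -9.6
  score vs travel [(0, 0.27), (1, 0.24), (2, 0.12), (3, 0.06), (4, -0.04), (5, -0.05), (6, -0.07)]
scene jaw_b [379. 212.] score 0.9 shift px [-0.5   0.75] px/mm [-0.38  0.29] travel mm 1.8
  score vs travel [(0, 0.78), (1, 0.88), (2, 0.9), (3, 0.86), (4, 0.73), (5, 0.56), (6, 0.42)]
```

The jaws read about 1–1.5 mm travel (the scene jaw_a patch is shadowed with score 0.44, so I ignore it), so they have closed on the stem. I'm letting go and rising.

Emit:
drive_tool(
  steps=[
    [0,0,0,0,0.3],
    [0,0,0,0,0.5],
    [0,0,0,0,0.8],
    [0,0,0,0,0.8],
    [0,0,0,0,0.8],
    [0,0,0,0,0.8],
    [-1,0,0,0,0.8],
    [-3,0,0,0,0.8],
    [-4,0,0,0,0.8],
    [-4,0,0,0,0.8],
  ],
)

```text
time: 30.6
eef_pos: [0.6247, 0.1245, 0.2146]
tcp_rot: [-0.5, -0.5, 0.5, -0.5]
contact_force: [0.7, -0.1, 0.1]
opening: 0.797
```

Emit:
drive_tool(
  steps=[
    [0,0,0,0,0.8],
    [0,0,0,0,0.8],
    [0,0,0,0,0.8],
    [0,0,0,0,0.8],
    [0,0,0,0,0.8],
  ],
)

```text
time: 31.1
eef_pos: [0.6243, 0.1245, 0.2112]
tcp_rot: [-0.499, -0.501, 0.501, -0.499]
contact_force: [-0.8, -0.6, 0.4]
opening: 0.801
```

Run:
```python
from loc import *
s=readout.get_state();print(s['eef_pos'],s['contact_force'])
c=shot('wrist','z'); im=c['frame']; h=cv2.cvtColor(im,cv2.COLOR_RGB2HSV)
u,v=pix(c,(.625,.1243,.12),True); print('spindle top expected',u,v)
m=(((h[...,1]<110)&(h[...,2]>110))*255).astype(np.uint8)
try:
    k=blob(c,m,u,v,16); print(cv2.boundingRect(k),*rim(c,k,.12,True))
except Exception as e: print(e)
# spindle top by scene+side triangulation: stem top row
for n in('scene','side'):
    c=shot(n,'z'+n); im=c['frame']; g=im.astype(int).max(2); u,v=map(int,pix(c,(.625,.1243,.12))); print(n,(u,v))
    for r in range(v-8,v+10,2): print(r,list(g[r,u-14:u+15:2]))
# others
for n in('scene','side'):
    a=cv2.imread(f'pics/{n}0.png');b=cv2.imread(f'pics/z{n}.png')
    if n=='side':
        d=cv2.absdiff(a,b).max(2); print('can changed px',(d[330:400,212:262]>40).sum())
```

```text
[0.62430049 0.12446652 0.21122255] [-0.8024123  -0.60337371  0.42620816]
spindle top expected 323.2144970436317 255.42548459468327
(309, 246, 28, 24) [0.6249 0.1229 0.02  ] [0.625  0.1226 0.0155 0.0176]
scene (379, 174)
166 [np.int64(145), np.int64(146), np.int64(149), np.int64(150), np.int64(146), np.int64(134), np.int64(111), np.int64(99), np.int64(84), np.int64(83), np.int64(82), np.int64(80), np.int64(77), np.int64(77), np.int64(79)]
168 [np.int64(146), np.int64(151), np.int64(150), np.int64(146), np.int64(143), np.int64(141), np.int64(143), np.int64(142), np.int64(125), np.int64(98), np.int64(80), np.int64(76), np.int64(77), np.int64(78), np.int64(80)]
170 [np.int64(151), np.int64(150), np.int64(146), np.int64(144), np.int64(142), np.int64(144), np.int64(146), np.int64(144), np.int64(141), np.int64(133), np.int64(115), np.int64(92), np.int64(79), np.int64(80), np.int64(80)]
172 [np.int64(151), np.int64(147), np.int64(143), np.int64(144), np.int64(144), np.int64(145), np.int64(139), np.int64(138), np.int64(137), np.int64(133), np.int64(129), np.int64(131), np.int64(121), np.int64
[... 2540 characters left out ...]
118)]
212 [np.int64(114), np.int64(114), np.int64(118), np.int64(116), np.int64(110), np.int64(77), np.int64(103), np.int64(111), np.int64(106), np.int64(106), np.int64(92), np.int64(113), np.int64(119), np.int64(120), np.int64(120)]
214 [np.int64(115), np.int64(117), np.int64(117), np.int64(119), np.int64(111), np.int64(67), np.int64(81), np.int64(93), np.int64(85), np.int64(81), np.int64(79), np.int64(124), np.int64(121), np.int64(118), np.int64(113)]
216 [np.int64(116), np.int64(118), np.int64(122), np.int64(117), np.int64(109), np.int64(59), np.int64(66), np.int64(64), np.int64(66), np.int64(70), np.int64(78), np.int64(122), np.int64(119), np.int64(116), np.int64(116)]
can changed px 296
```

The spindle top sits where a seated, upright spindle should be: scene (379,176), side (243,209), wrist centre (.625,.123). One last check is the can's colour blob and the parts against their earlier pictures, then I'll hand in.

Run:
```python
from loc import *
def can(f):
    im=cv2.imread(f); h=cv2.cvtColor(im,cv2.COLOR_BGR2HSV); m=(((h[...,0]>20)&(h[...,0]<32)&(h[...,1]>130))*255).astype(np.uint8)
    return cv2.boundingRect(blob(None,m,238,372,40))
print(can('pics/side0.png'),can('pics/zside.png'))
for n in('scene','side'):
    c=shot(n); b=c['frame'][:,:,::-1].copy(); a=cv2.imread(f'pics/p1{n}.png'); d=cv2.absdiff(a,b).max(2)
    for t,p in(('stack',(.625,-.107,.05)),('bushing',(.625,.009,.03))):
        u,v=map(int,pix(c,p)); print(n,t,(d[v-18:v+18,u-18:u+18]>40).sum())
sign_off(); print('done')
```

```text
(218, 366, 44, 31) (218, 363, 44, 34)
scene stack 0
scene bushing 0
side stack 0
side bushing 0
the job is handed in; nothing more can be done
done
```

The job is done and handed in at about 31 s on the robot's clock, with the parts placed in the order asked and the gripper clear of everything.

**Gear and bearing:** The gear lies flat on the stand, about 1–1.5 mm off its centre. The bearing sits on the gear, about 1 mm off.

**Bushing:** It stands flange down inside the painted ring, within about 1 mm of its centre. The stack and the bushing showed no change in the last pictures.

**Spindle:**
- The foot met the clip's base exactly where expected, at TCP z 0.095 m. I pressed to 13.5 N and held for about 2 s.
- Before I let go, patch matching gave about 1.5 mm travel for both jaws, so I took them as closed. The jaw_a reading was weak: its scene patch was shadowed and gave no usable match, so jaw_a rests on a fair side-view match (score 0.70).
- After release, the stem top is where a seated, upright spindle should have it.

**Can:** It was not touched. Its yellow band is at the same image position as at the start, apart from about 3 pixels at the top edge. A raw comparison showed 296 changed pixels around the can. I put both down to the arm's shadow moving, but I did not view that picture.

The 16-picture viewing limit was reached just before the spindle went in, so the checks after that were numeric only.

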